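# Tip the last sample tube into the drop box and lock it

### The job

The courier is on the way for the sample drop box: with a fingertip, push its upright blue flap backwards and right down until it lies flush over the opening, so that the tube on the little tray behind it tips into the box. Then push the red lock tab across to the end of its travel, over the shut flap, so that it cannot open on the road. Only push: pinch and lift nothing, do not touch the tube itself, and leave everything else where it stands.

Things in the scene. Friction and masses are not known exactly. Their poses are not given: they have to be found in the camera images.
- drop_box: white sample drop box fixed to the desk, 140 mm deep (x) x 180 mm wide (y) x 120 mm high; origin at the centre of its underside, x from front to back (roughly away from the robot), z up. Flat top at z 120 mm with an opening from box x -26 to +57 mm, 124 mm wide, for the tip lid. Hollow: floor at z 8 mm, walls 4 mm. Two 3 mm high steel feet at the front.
- tip_lid (a joint): blue L-shaped lid hinged along the box's y at the front of the opening, rad: 0 = open, flap upright, its tray level behind it; grows as the flap is pushed backwards (box +x) and down; 1.571 = flap flat, flush in the opening, the tray hanging down inside. A bead at the tray's rear edge keeps the tube on until about 1 rad. Friction 0.025 N m: stays where left, but may fall shut past half way.
- flap_top (a point): middle of the top edge of the blue flap on its outer (front) face; moves with the lid. The flap is 118 mm wide, 4 mm thick and reaches 79 mm from the hinge line. At joint 0 this point is 79 mm above the hinge line and 4 mm in front of it; when shut, 79 mm behind it and level with the box's top.
- lid_hinge (a point): middle of the lid's hinge line, fixed on the box at box x -25 mm, z 116 mm. The tray behind the flap is 116 mm wide and 56 mm deep from this line, floor 2 mm below it, with low side walls (rising to 32 mm at the flap) and a 4 mm bead at the rear edge.
- lock_tab (a joint): red lock tab on the rim left (+y) of the opening, m: 0 = unlocked, beside the opening (starts at 0 to 0.004); grows as it is pushed along the box's -y (to the right seen from the robot); 0.026 = end stop, locked, reaching 24 mm over the shut flap, 2 mm above it. 1.5 N of friction; stays where it is left.
- lock_rib (a point): middle of the top edge of the red tab's upright push rib, 21 mm above the box's top; moves with the tab. Rib 24 mm along the box's x, 6 mm thick along its y, standing up 15 mm from a 6 mm high, 26 mm wide plate. At joint 0 this point is at box x +40, y +79.5 mm, 10 mm inside the box's left edge.
- sample_tube: plastic sample tube with a violet cap, 88 mm long, 16 mm thick, lying along the box's y on the lid's tray behind the flap; origin at the middle of its underside as it lies, its y is its length. Loose, about 15 g.
- strip_bottle: white test strip bottle with a black cap, 50 mm across, 133 mm tall, standing loose on the desk; origin at the centre of its underside. Bystander.
- dropper: small white dropper bottle, 26 mm across, 62 mm tall, standing loose; origin at the centre of its underside. Bystander.
- teal_box: small box with a teal top and gold sides, 66 x 70 x 46 mm, loose near the front edge of the desk; origin at the centre of its underside. Bystander.
- marker: black pen, 138 mm long and 12 mm thick, lying loose on the desk; origin at the middle of its underside. Bystander.
Things that resemble listed ones, but are neither listed nor needed, are in the scene too. Leave any pink look-alike of the sample_tube alone.

How it is judged:
By the outcome, as a careful person would: the job done as asked, in the order asked, and still so for the second after the job is handed in, with the robot touching nothing.
It also fails if it takes over 40 s, if anything falls off the work surface, if the arm or the gripper's body presses on something with over 40 N, if the wrist force passes 120 N, or if a joint passes its speed limit or range.

### The arm

A 6-joint arm with a two-finger parallel gripper is mounted at the origin on a cart in front of the work surface, level with it; the furniture and walls round the work are solid. World frame = base frame: x ahead of the robot, y to its left, z up, the work surface at z = 0. Lengths are in mm, angles in rad, forces in N, time in s.
With the tool pointing down it reaches from about 250 to 725 mm from the base axis. Payload 4 kg.
Tool frame: the origin (TCP) lies at the very end of the fingers, on their centre line; the grasp point (between the pads) lies behind it (env.pinch_z is the z of the grasp point in the tool frame, in mm); z points along the fingers, y is the direction in which the jaws open and shut (so a half turn about z gives the same grasp; the last joint's range is limited). The gripper opens to 85 mm and grips with 20 to 120 N. Pads are 22 mm wide; open, the fingers measure 114 mm over their backs; the gripper's body (76 mm by 85 mm) begins 54 mm behind the grasp point. The pads swing forward as they close: fully open they stand 13 mm farther back than shut.
Start: joints at [-1.16, 0.241, 0.005, 1.335, 0, 1.571], TCP at [199.67, -458.401, 231.306] pointing down, gripper open.
Joint ranges: [-2.72, 2.72], [-1.05, 1.87], [-1.09, 1.28], [-1.99, 2.15], [-1.42, 1.44], [-3.14, 3.14]. Speed limits (rad/s): [2.79, 2.79, 3.14, 3.14, 3.14, 3.14].

### API

Orientations are given as a unit quaternion [x, y, z, w].
In Python, from bench import env, planner, readout, grab_frame, ticket gives the robot as it stands. Calls block until the motion is done:
- env.move_ptp(position, orientation): joint-space move of the TCP to a pose.
- env.move_linear(position, feed=150, rot=None, contact_N=None): straight line of the TCP; rot=None keeps the orientation; feed is the mean speed in mm/s. With contact_N (N) it stops when the force on the tool has changed by that much, and returns True; else False.
- env.set_joints(angles): joint-space move.
- env.open_jaws() and env.grab(): open the fingers fully, or close them until they stop; the grip force is fixed at half the most.
- env.hold(seconds).
- planner.inverse_kinematics(position, orientation): joint angles nearest the present ones, or None.
- readout.get_obs(): the state.
- grab_frame(name): name is "side" or "top" or "wrist"; returns a dict with "img" (480x640x3 uint8, red, green, blue), "range_z" (480x640 float32, mm along the optical axis (not along the pixel's ray), 0 where there is no reading), "camera_matrix" (3x3 intrinsics, pixels), "xyz" and "rotation" of the camera in the world. Camera axes: x right, y down, z forward; pixel columns grow to the right and rows downward; lengths in mm; the calibration is good to about 2 mm. A picture is of the moment at which its call begins.
A pose or a line that the arm cannot do raises env.MotionError and nothing moves.
- ticket.close_job(): hands the job in, once; it reports no verdict.
The state is a dict: "t": time; "qpos": joint angles; "qd": joint speeds; "tau": joint torques, N m; "tcp_pos": TCP position; "tcp_rot": TCP orientation; "ft_force": force on the tool from outside, world axes, zero at the start; "ft_torque": the same for the moment, N m; "finger_gap": opening from 0.0 (shut) to 1.0 (fully open).
Only numpy, scipy, OpenCV 4.12 (cv2) and the standard library are available. Lean on these libraries where they do the work, as an engineer would, in place of code of your own. Each camera call takes 0.05 s, during which the arm holds its last target.

## Working session

There is one attempt and no reset: what is moved stays moved. The work goes in short steps, each a Python script; the robot and the scene stay as the last script left them, time stands still between calls to the robot, and variables do not carry over. Pictures are saved under pics/ and viewed, and the job is handed in when it is done.

```bash
mkdir -p pics; ls
python3 - <<'E'
from bench import env, planner, readout, grab_frame, ticket
import cv2,numpy as np,pickle
for n in ["side","top","wrist"]:
    f=grab_frame(n); cv2.imwrite(f"pics/{n}0.png",f["img"][:,:,::-1]); pickle.dump(f,open(f"pics/{n}0.pkl","wb"))
    print(n,f["xyz"],np.round(f["rotation"],3).tolist(),f["camera_matrix"].tolist())
o=readout.get_obs(); print(o["t"],o["tcp_pos"],o["tcp_rot"],env.pinch_z)
E
```

```text
pics
side [ 199.52246457 -926.06809883  456.80586567] [0.806, -0.154, 0.113, -0.56] [[450.69717120238374, 0.0, 315.01425662536536], [0.0, 450.69717120238374, 234.6861248123653], [0.0, 0.0, 1.0]]
top [ 325.31879446 -140.18258903 1115.08999491] [0.704, -0.702, 0.075, -0.076] [[570.1306488236596, 0.0, 313.6663612807643], [0.0, 570.1306488236596, 237.85797375895112], [0.0, 0.0, 1.0]]
wrist [ 274.64549534 -426.36241671  373.11649669] [0.826, -0.541, -0.089, 0.132] [[336.98360334275304, 0.0, 318.8414294955733], [0.0, 336.98360334275304, 240.7859945155979], [0.0, 0.0, 1.0]]
0.15 [ 199.48246085 -457.96722854  230.63321263] [ 9.78977907e-01  2.03964808e-01 -1.58419259e-04 -7.68152923e-04] -18.700000000000003
```

View pics/side0.png

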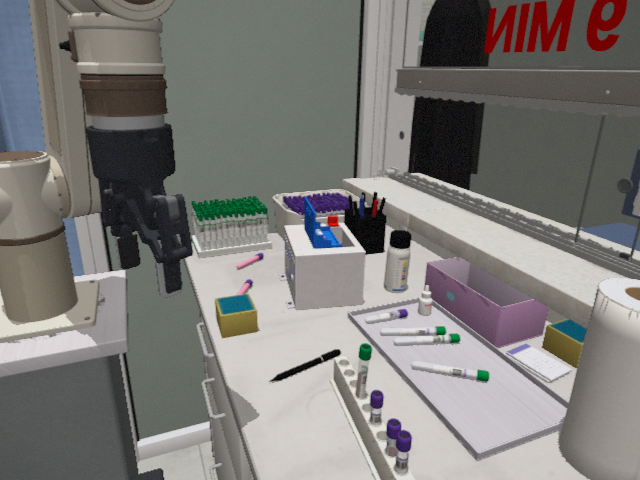

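View pics/top0.png

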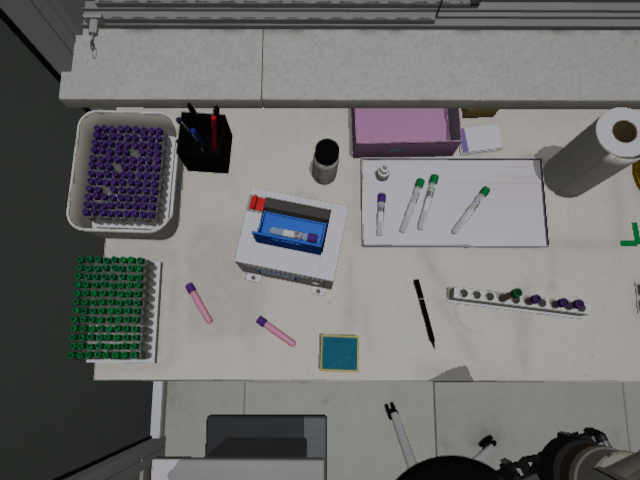

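View pics/wrist0.png

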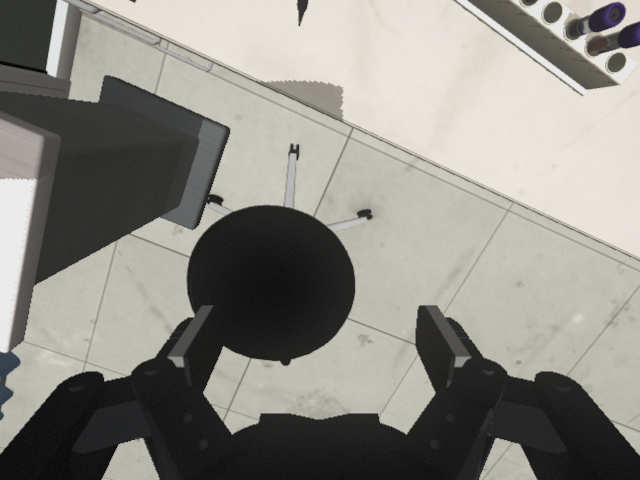

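The top view shows the box near (290,240), the blue lid and tube near (290,232), the red tab at (258,203) and the feet at (255,278) and (318,291). Next I'll measure the box pose.

```bash
cat > h.py <<'E'
import numpy as np,cv2
from scipy.spatial.transform import Rotation as R
def cloud(f):
    K=f["camera_matrix"];d=f["range_z"].astype(float);v,u=np.mgrid[:480,:640]
    p=np.dstack([(u-K[0,2])*d/K[0,0],(v-K[1,2])*d/K[1,1],d])
    w=p@R.from_quat(f["rotation"]).as_matrix().T+np.array(f["xyz"]); w[d==0]=np.nan
    return w
def ray(f,u,v,z):
    K=f["camera_matrix"];c=np.array(f["xyz"]);d=R.from_quat(f["rotation"]).as_matrix()@np.array([(u-K[0,2])/K[0,0],(v-K[1,2])/K[1,1],1])
    return c+d*(z-c[2])/d[2]
def masks(f):
    h=cv2.cvtColor(f["img"],cv2.COLOR_RGB2HSV); H,S,V=h[...,0],h[...,1],h[...,2]
    return dict(blue=(H>100)&(H<120)&(S>150)&(V>60), red=((H<6)|(H>174))&(S>170)&(V>80))
E
python3 - <<'E'
from h import *; import pickle
f=pickle.load(open('pics/top0.pkl','rb')); w=cloud(f); z=w[...,2]
roi=np.zeros((480,640),bool); roi[180:300,225:355]=1
m=roi&(z>108)&(z<132)
print('z med',np.nanmedian(z[m]),'desk',np.nanmedian(z[300:320,340:400]))
h=cv2.cvtColor(f["img"],cv2.COLOR_RGB2HSV)
big=cv2.morphologyEx(m.astype(np.uint8),cv2.MORPH_OPEN,np.ones((3,3)))
cs,_=cv2.findContours(big,cv2.RETR_EXTERNAL,cv2.CHAIN_APPROX_NONE); c=max(cs,key=cv2.contourArea)[:,0]
pts=np.array([ray(f,u,v,120)[:2] for u,v in c],np.float32)
r=cv2.minAreaRect(pts); print('rect',r, cv2.boxPoints(r).tolist())
M=masks(f)
for k in M:
    mm=M[k]&roi; p=w[mm]; print(k,mm.sum(),np.nanmin(p,0),np.nanmax(p,0),np.nanmedian(p,0))
    if k=='red':
        for lo,hi in((121,131),(135,150)):
            q=p[(p[:,2]>lo)&(p[:,2]<hi)];print(len(q),q.mean(0) if len(q) else 0)
    else:
        q=p[p[:,2]>185];print(len(q),q.mean(0),q[q[:,1].argmin()],q[q[:,1].argmax()])
s=pickle.load(open('pics/side0.pkl','rb')); ws=cloud(s); M=masks(s)
rs=np.zeros((480,640),bool); rs[190:260,280:370]=1
for k in M:
    mm=M[k]&rs&(ws[...,2]>100);p=ws[mm];print('side',k,mm.sum(),np.nanmin(p,0),np.nanmax(p,0))
    if k=='red':
        q=p[p[:,2]>135];print(q.mean(0))
    else:
        q=p[p[:,2]>180];print(q.mean(0))
for n,ff,x0,y0,x1,y1 in(('t',f,220,170,360,300),('s',s,270,180,380,310)):
    cv2.imwrite(f'pics/crop_{n}.png',cv2.resize(ff["img"][y0:y1,x0:x1,::-1],None,fx=4,fy=4,interpolation=cv2.INTER_CUBIC))
E
```

```text
z med 119.68169016529635 desk -0.30407346008701097
rect ((551.0423583984375, -98.26190948486328), (179.7110595703125, 141.3523406982422), 78.63201904296875) [[464.0413818359375, -172.4236602783203], [602.62060546875, -200.28555297851562], [638.0433349609375, -24.10015869140625], [499.464111328125, 3.7617340087890625]]
blue 1402 [ 477.81505749 -163.01205746    5.48323081] [624.11271228 -37.15329928 198.91211489] [563.72372909 -97.77664577 115.49427172]
237 [524.3173524  -94.90935775 192.94060558] [ 514.06039468 -150.9757257   187.33393875] [534.84333014 -37.90050359 191.26012009]
red 166 [591.04480191 -48.96718448   2.99457466] [627.30771576 -23.63640498 144.52882516] [603.24738816 -36.46636546 127.02131045]
116 [603.44365612 -39.00406038 126.01591249]
43 [604.35112463 -32.01665222 140.63636236]
side blue 829 [ 512.13770701 -163.87087573  100.05919722] [746.0418392 273.8484762 196.9182495]
[ 523.16282303 -102.86452245  189.29463577]
side red 89 [594.17910969 -53.40545094 123.89766045] [614.78768518 -30.48767541 142.32405142]
[604.46788732 -35.71702031 138.86428176]
```

View pics/crop_t.png

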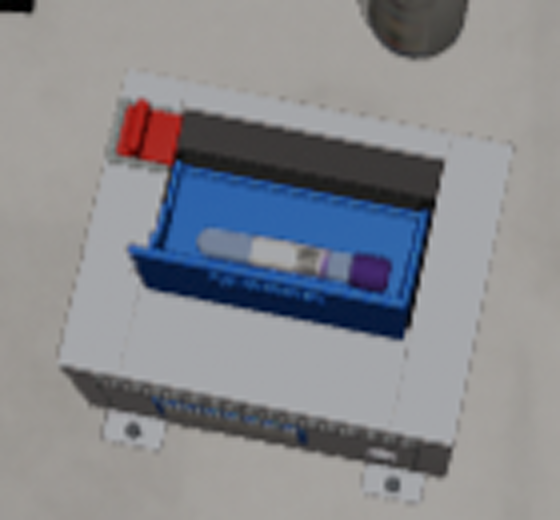

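View pics/crop_s.png

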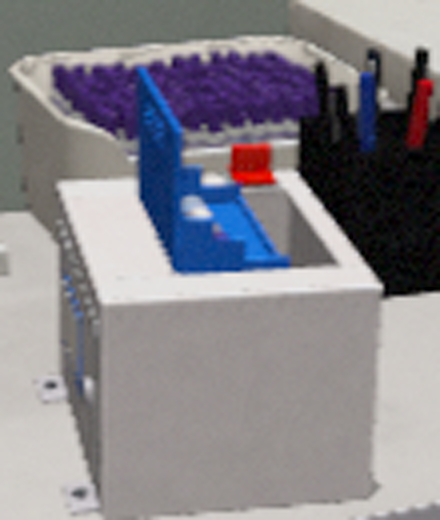

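```bash
cat >> h.py <<'E'
C=np.array([551.0,-98.3]); A=-np.deg2rad(11.37)
X=np.array([np.cos(A),np.sin(A)]); Y=np.array([-np.sin(A),np.cos(A)])
Q=[np.cos(A/2),np.sin(A/2),0,0]
def B(x,y,z): return np.array([*(C+x*X+y*Y),z])
def tobox(p): d=np.asarray(p)[:2]-C; return np.array([d@X,d@Y,p[2]])
E
python3 - <<'E'
from h import *; from bench import *; import pickle
f=pickle.load(open('pics/top0.pkl','rb')); w=cloud(f)
d=w[...,:2]-C; bx=d@X; by=d@Y
m=(bx>-40)&(bx<110)&(by>92)&(by<190); print('max z left of box',np.nanmax(w[...,2][m]))
p=B(-65,0,235)
for q in(p,B(-40,0,181),B(29,0,118),B(40,115,200),B(40,66,131)): print(np.round(planner.inverse_kinematics(q,Q),2))
env.grab(); env.move_ptp(p,Q)
o=readout.get_obs();print(o["t"],tobox(o["tcp_pos"]),o["tcp_rot"],o["ft_force"],o["finger_gap"])
env.move_linear(B(-60,0,181),feed=120)
o=readout.get_obs();print(o["t"],tobox(o["tcp_pos"]),o["ft_force"])
for n in("side","wrist"): cv2.imwrite(f"pics/{n}1.png",grab_frame(n)["img"][:,:,::-1])
E
```

```text
max z left of box 7.497656652404885
[-0.17  0.23 -0.    1.34  0.   -3.12]
[-0.17  0.31 -0.04  1.23  0.   -3.12]
[-0.18  0.48  0.06  1.14  0.   -3.12]
[ 0.01  0.48  0.27  1.36  0.   -2.93]
[-0.07  0.5   0.13  1.19  0.   -3.01]
4.8 [-6.50086318e+01 -1.47833550e-01  2.34976463e+02] [ 9.95061694e-01 -9.92583677e-02 -2.55356304e-05 -4.31591018e-06] [-0.22520274 -0.46868516 -0.6782151 ] 0.002118595830228155
5.4 [-5.98207052e+01 -5.26415877e-02  1.81303424e+02] [-0.66565456  0.00547965  1.34269254]
```

View pics/side1.png

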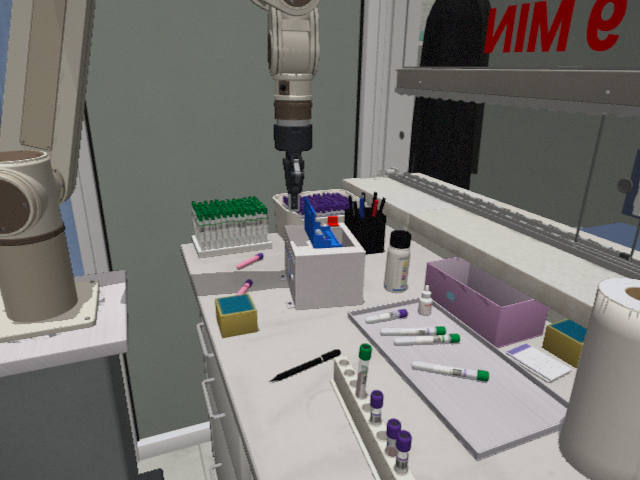

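View pics/wrist1.png

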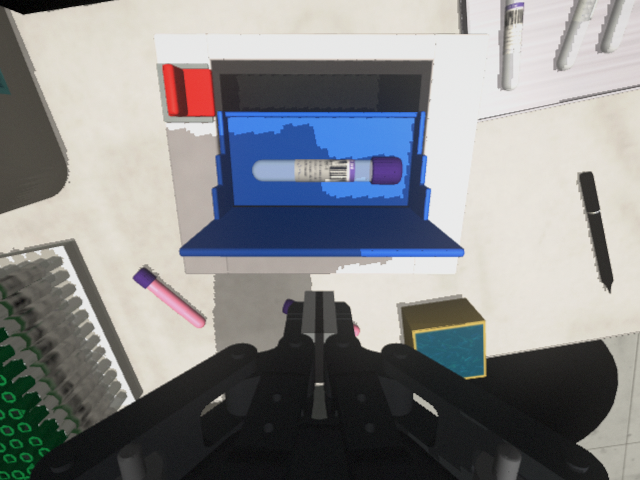

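The wrist view shows the fingertips at (320,310), centred in front of the flap edge (320,252). The tube lies on the tray and the tab at (188,90) is clear. Next I'll push the flap along its arc.

Run:
```python
from h import *; from bench import *
o=readout.get_obs(); q=np.array(o["qpos"],float); q[5]+=0.08; env.set_joints(q)
r=62
for th in np.linspace(0,1.45,9):
    P=np.array([-25,116])+r*np.array([np.sin(th),np.cos(th)])+4*np.array([-np.cos(th),np.sin(th)])
    env.move_linear(B(P[0]-11,0,P[1]),feed=60)
o=readout.get_obs();print(o["t"],tobox(o["tcp_pos"]),o["ft_force"])
f=grab_frame("wrist");cv2.imwrite("pics/wrist2.png",f["img"][:,:,::-1])
print(env.move_linear(B(-25+r-11,0,116),feed=25,contact_N=8))
o=readout.get_obs();print(o["t"],tobox(o["tcp_pos"]),o["ft_force"],o["qpos"])
env.move_linear(B(-25+r-11,0,190),feed=150)
f=grab_frame("wrist");cv2.imwrite("pics/wrist3.png",f["img"][:,:,::-1])
f=grab_frame("side");cv2.imwrite("pics/side3.png",f["img"][180:310,270:380,::-1].repeat(4,0).repeat(4,1))
print(readout.get_obs()["t"])
```

```text
8.8917 [ 2.46073586e+01 -2.52127000e-02  1.26702741e+02] [-0.06683562  0.48646479 -0.17064566]
True
9.3333 [2.61122364e+01 1.84739215e-02 1.19968732e+02] [-1.37079304 -0.3328867   8.0546301 ] [-1.77487382e-01  4.73360904e-01  4.61455330e-02  1.14016393e+00
 -5.14199546e-06 -3.04058430e+00]
10.0583
```

View pics/wrist2.png

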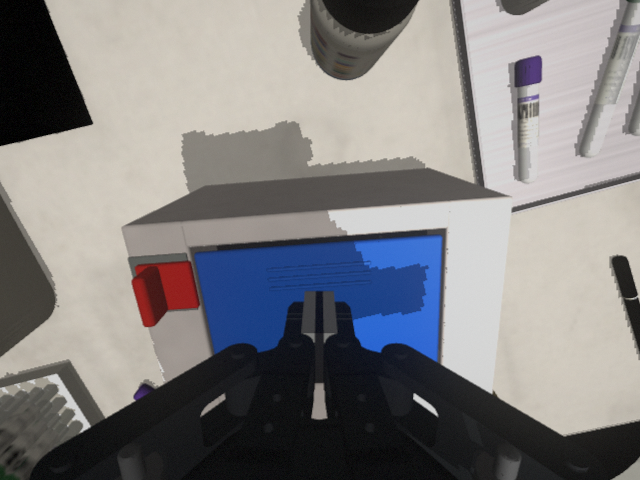

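View pics/wrist3.png

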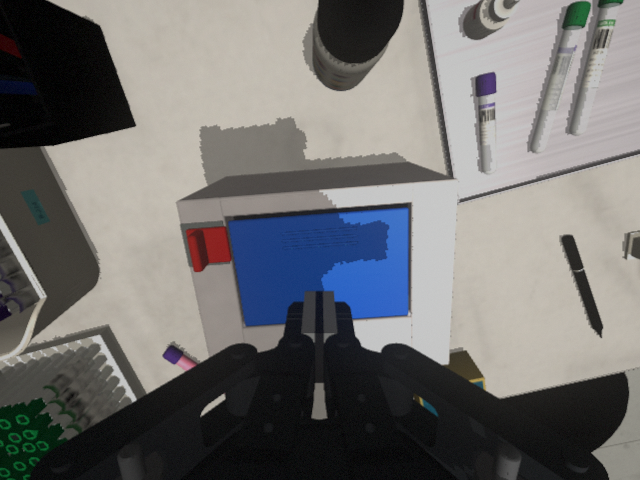

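View pics/side3.png

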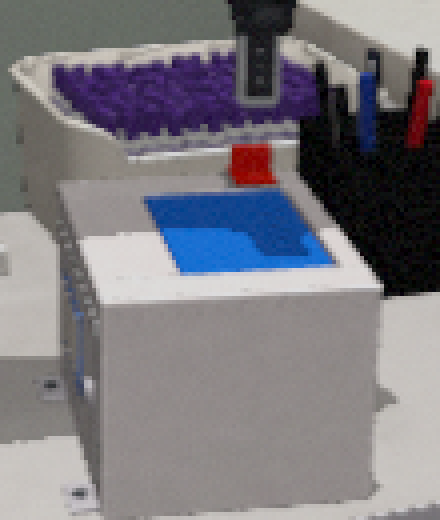

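The flap is flush: contact came at z=120.0, and the blue panel at (320,265) is flat with no tube on top. Now I'll push the tab.

Run:
```python
from h import *; from bench import *
env.move_linear(B(40,118,190),feed=150)
env.move_linear(B(40,118,132),feed=120)
o=readout.get_obs();print(o["t"],tobox(o["tcp_pos"]),o["ft_force"])
print(env.move_linear(B(40,50,132),feed=30,contact_N=9))
o=readout.get_obs();print(o["t"],tobox(o["tcp_pos"]),o["ft_force"])
f=grab_frame("wrist");cv2.imwrite("pics/wrist4.png",f["img"][:,:,::-1])
env.move_linear(B(40,100,132),feed=80)
env.move_linear(B(40,100,230),feed=150)
o=readout.get_obs();print(o["t"],tobox(o["tcp_pos"]),o["ft_force"])
f=grab_frame("wrist");cv2.imwrite("pics/wrist5.png",f["img"][:,:,::-1])
f=grab_frame("side");cv2.imwrite("pics/side5.png",f["img"][180:310,270:380,::-1].repeat(4,0).repeat(4,1))
w=cloud(f);p=w[masks(f)["red"]];b=np.array([tobox(x) for x in p]);m=(b[:,2]>118)&(b[:,2]<150)&(abs(b[:,1])<100)&(abs(b[:,0])<70)
b=b[m];print(b.min(0),b.max(0),b[b[:,2]>135].mean(0))
```

```text
11.6333 [ 40.34366887 117.5715404  132.49384268] [0.13627617 1.06370715 0.62874705]
True
13.2083 [ 39.90696679  67.83199563 131.77065427] [1.15116478 2.46177151 2.18493464]
14.6083 [ 39.52661578  99.67070936 229.0993034 ] [ 0.22638711 -0.30708632 -0.41487045]
[ 30.10634684  32.8418819  123.32943778] [ 52.07096421  51.98467887 142.0664952 ] [ 40.63607383  49.12136011 138.79385171]
```

View pics/wrist5.png

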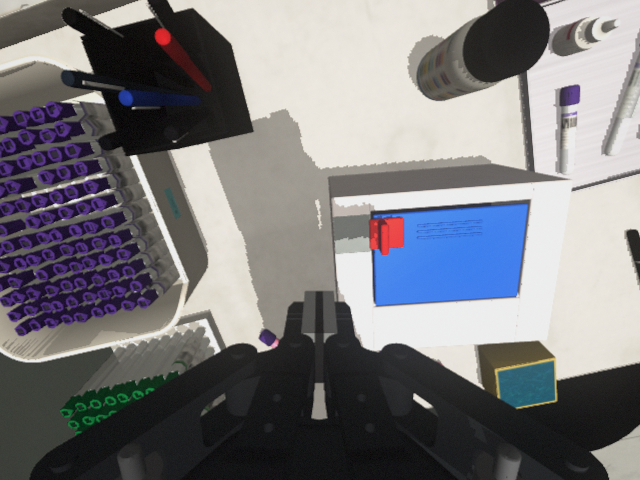

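View pics/side5.png

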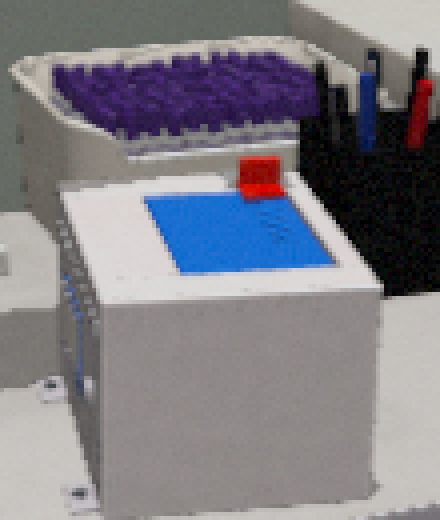

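View pics/wrist4.png

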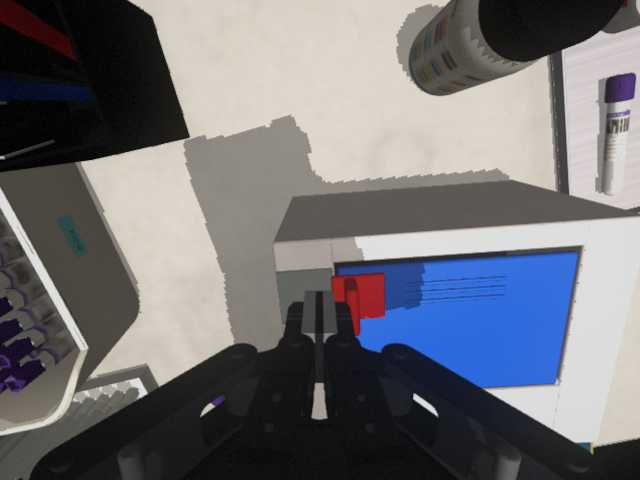

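The tab sits over the flap (wrist view (385,235)). I'll press it once more to confirm the stop, then do a final check.

Run:
```python
from h import *; from bench import *
env.move_linear(B(40,90,230),feed=150)
env.move_linear(B(40,90,132),feed=120)
print(env.move_linear(B(40,58,132),feed=25,contact_N=14))
o=readout.get_obs();print(o["t"],tobox(o["tcp_pos"]),o["ft_force"])
env.move_linear(B(40,100,132),feed=80)
env.move_linear(B(40,100,230),feed=150)
env.move_ptp(B(-160,60,260),Q if 0 else o["tcp_rot"])
o=readout.get_obs();print(o["t"],tobox(o["tcp_pos"]),o["qpos"])
f=grab_frame("side");w=cloud(f);p=w[masks(f)["red"]];b=np.array([tobox(x) for x in p]);m=(b[:,2]>118)&(b[:,2]<150)&(abs(b[:,1])<100)&(abs(b[:,0])<70)
b=b[m];print(b.min(0),b.max(0),b[b[:,2]>135].mean(0))
f=grab_frame("top");cv2.imwrite("pics/top6.png",f["img"][:,:,::-1])
w=cloud(f);mm=masks(f)["blue"];b=np.array([tobox(x) for x in w[mm]]);b=b[(abs(b[:,0])<70)&(abs(b[:,1])<70)&(b[:,2]>60)]
print(b.min(0),b.max(0),np.median(b,0))
```

```text
True
16.925 [ 39.92743401  67.9705922  131.78555646] [0.71841269 2.69542048 2.17221157]
19.1167 [-159.09065397   60.1650974   259.85054279] [-0.03245054  0.04195166 -0.15530542  1.37139057  0.01731179 -2.89925872]
[ 30.07160042  31.94651283 123.85539087] [ 51.89939456  52.18093625 142.54758189] [ 40.8129343   49.14517977 138.67589905]
[-24.10472426 -58.87800323 113.58890805] [ 55.69274932  58.71549285 126.48545606] [ 12.28228548  -4.0645351  119.97097705]
```

View pics/top6.png

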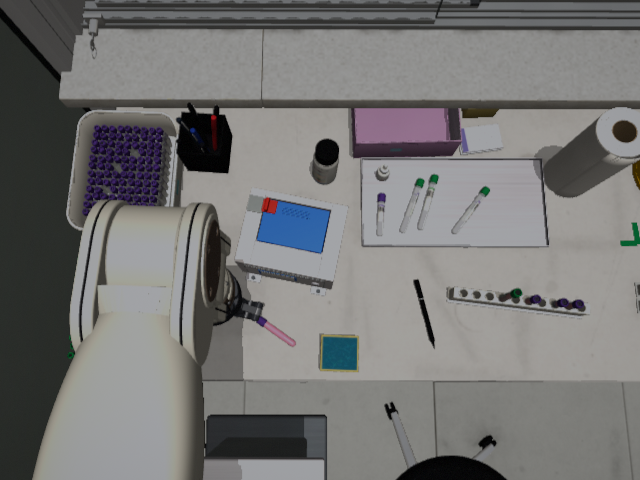

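The second push stopped at the same spot (67.97 mm against 67.83 mm), so the tab is at its end stop. The flap lies flat at z = 120 and the bystanders look unmoved in the top view, so I'm handing the job in.

```bash
python3 -c "
from bench import *
print(ticket.close_job())"
```

```text
the job is handed in; nothing more can be done
None
```

The flap is shut flush over the opening and the red tab is locked across it. I handed the job in at about 19 s on the robot's clock, with the arm clear of everything.

- **Flap:** I pushed it backwards and down along its arc with the closed fingertips, then pressed with 8 N. Contact came at z = 120.0 mm, and the last top view gave a median flap height of 120.0 mm.
- **Lock tab:** I pushed it until a firm stop. A second, harder push stopped within 0.2 mm of the first. The rib moved about 23 mm in the camera views. That fits the 26 mm end stop if the tab started about 3 mm along, which is my estimate.
- **Tube:** It is no longer visible and the flap is flush, so I take it to be in the box. I could not see it inside.
- **Everything else:** The strip bottle, dropper, teal box, marker and the nearer pink look-alike appear unmoved in the last top view. The arm hid the second pink look-alike there, but nothing I did came near it.

No check failed or disagreed.

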